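# Pop open the windowed accessory bay of the bench machine

### The arm

A 6-joint arm with a two-finger parallel gripper is mounted at the origin on the work surface. World frame = base frame: x ahead of the robot, y to its left, z up, the work surface at z = 0. Lengths are in mm, angles in rad, forces in N, time in s.
With the tool pointing down it reaches from about 275 to 975 mm from the base axis. Payload 8.4 kg.
Tool frame: the origin (TCP) lies midway between the tips of the shut fingers; the grasp point (between the pads) lies 19 mm behind it; z points along the fingers, y is the direction in which the jaws open and shut (so a half turn about z gives the same grasp; the last joint's range is limited). The gripper opens to 92 mm and grips with 3 to 60 N. Pads are 20 mm wide; open, the fingers measure 128 mm over their backs; the gripper's body (75 mm by 189 mm) begins 69 mm behind the grasp point.
Start: joints at [1.237, 0.353, 1.633, -0, 1.155, -0.002], TCP at [203.589, 590.913, 175.583] pointing down, gripper open.
Joint ranges: [-2.63, 2.63], [-0.92, 2.1], [0.06, 2.66], [-1.3, 4.44], [0, 2.69], [-3.02, 3.02]. Speed limits (rad/s): [2.22, 2.22, 2.79, 3.14, 3.14, 3.14].

### API

Orientations are given as a unit quaternion [x, y, z, w].
In Python, from workcell import * gives the robot as it stands. Calls block until the motion is done:
- move_pose(position, orientation): joint-space move of the TCP to a pose.
- movel(position, vel=150, frame=None, until_force=None): straight line of the TCP; frame=None keeps the orientation; vel is the mean speed in mm/s. With until_force (N) it stops when the force on the tool has changed by that much, and returns True; else False.
- set_joints(angles): joint-space move.
- release() and gripper_close(force=None): open the fingers fully, or close them until they stop; force is the grip in N (None keeps the last).
- dwell(seconds).
- ik(position, orientation): joint angles nearest the present ones, or None.
- read_camera(name): name is "scene" or "side" or "wrist"; returns the picture (400x640x3 uint8, blue, green, red); there is no depth.
- camera_model(name): a dict with "vertical_fov" (degrees; the focal length in pixels is half the picture's height over the tangent of half this angle, whatever the lens; pixels are square), "cx", "cy" (the principal point, pixels), "world_from_camera" (4x4, takes a point from camera to world coordinates); the wrist camera has in their place "T_tool_cam" (4x4, takes a point from camera to tool coordinates, whose origin is the TCP and whose axes are the flange's). Camera axes: x right, y down, z forward; pixel columns grow to the right and rows downward; lengths in mm; the calibration is good to about 2 mm. The wrist camera is an equidistant fisheye: a pixel r from the principal point sees the ray r / f radians off the axis. A picture is of the moment at which its call begins: read the wrist's pose just before it. camera_model takes no time and is no camera call.
A pose or a line that the arm cannot do raises MotionError and nothing moves.
- close_job(): hands the job in, once; it reports no verdict.
Trained networks look in the newest picture that a camera, given by its name, has taken for a name from the list of things; names that differ only in an ending like _2 or _b are one class to them, and where a whole thing is asked for, a point or a joint stands for the part that bears it (a point fixed in the world has none). Each returns a list of dicts, best first, with "score" (0 to 1); they miss things now and then, are a little off and sometimes report something else, mostly with a low value. They report only what shows in the picture. A call takes as long as a camera call.
- masks_of(camera, name): "pixels" (400x640 bool, what is visible of it) and "centre" ([column, row] in pixels, amid what is visible of it).
Readings, each from a call of its own:
- read_clock(): time.
- read_joint_pos(): joint angles.
- read_joint_vel(): joint speeds.
- read_effort(): joint torques, N m.
- read_ee_pos(): TCP position.
- read_eef_rot(): TCP orientation.
- read_force(): force on the tool from outside, world axes, zero at the start.
- read_wrist_torque(): the same for the moment, N m.
- read_gripper_width(): finger opening in mm.
Only numpy, scipy, OpenCV 4.12 (cv2) and the standard library are available. Lean on these libraries where they do the work, as an engineer would, in place of code of your own. Each camera call takes 0.05 s, during which the arm holds its last target.

### The job

Open the accessory bay whose lid has the clear sight window, in the deck of the bench machine: with the fingertips press gently down right on the round fingertip mark near the free edge of that lid until its push catch lets go, then draw back and leave the lid standing ajar on its own spring. Touch only: grasp and lift nothing, do not raise the lid by hand, keep the ribbed bay shut, and leave the brush, chuck, pot and bottle where they are.

Things in the scene. Friction and masses are not known exactly. Their poses are not given: they have to be found in the camera images.
- machine: Grey cast bench machine, fixed. Plinth 320 x 640 mm, flat deck 85 mm above the bench. Origin on the bench under the middle of the opening that holds the two bays; x axis towards the lids' hinge side, y towards the pedestal. Pedestal, black hub, ball lever and rod stand rise from the deck where y > 230 mm, up to 445 mm above the bench; else the deck is flat, to y = -260 mm.
- window_bay: Bay with the sight window: aluminium box 176 x 136 mm, rim flush with the deck; grey lid 160 (x) x 122 (y) x 10 mm, top 8 mm above the deck when shut. Clear pane 60 x 84 mm in a black frame over the lid's hinge half. The bays sit 140 mm apart along the machine's y, in either order. Origin: centre of the box's underside, 13 mm above the bench; x axis towards the hinge.
- ribbed_bay: The other bay, of the same size, build and catch; its lid is solid, with four low raised ribs across the hinge half instead of the window. It stays shut. Origin and axes as for window_bay.
- window_lid (a joint): Lid angle, rad: 0 shut, negative pressed in, stop -0.034. Push-push catch under the free edge: pressing the mark slowly takes 3 to 4 N; it lets go at about -0.025 (mark 3.5 mm down, hard stop at 4.7 mm; a shorter press leaves it caught). As the finger draws back the damped spring lifts the lid after it, in about 0.5 s, to stand at 0.38. Pressed fully in again it catches shut.
- ribbed_lid (a joint): Angle of the ribbed lid, same meaning; starts shut.
- window_press (a point): Centre of the round fingertip mark (dark disc 29 mm across in a fine raised ring) on top of the windowed lid, on its centre line, 138 mm from the hinge, 22 mm from the free edge (the one nearer the robot). z axis: out of the lid's top; x: towards the hinge. 93 mm above the bench when shut, 51 mm higher when ajar.
- ribbed_press (a point): The same mark on the ribbed lid.
- brush: Loose small brush 150 mm long lying on the deck strip behind the bays' hinge side. Origin at its underside.
- chuck: Loose specimen chuck: a square aluminium block on a round foot 42 mm across, 34 mm tall, on the flat -y end of the deck. Origin at the centre of its underside.
- pot: Loose small amber jar with black cap, 42 mm across, 45 mm tall, on the -y end of the deck. Origin at the centre of its underside.
- oil: Loose white bottle, 52 mm across, 120 mm tall, on the bench to the right of the machine (robot's -y). Origin at the centre of its underside.

How it is judged:
By the outcome, as a careful person would: the job done as asked, in the order asked, and still so for the second after the job is handed in, with the robot touching nothing.
It also fails if it takes over 29 s, if anything falls off the work surface, if the arm or the gripper's body presses on something with over 40 N, if the wrist force passes 120 N, or if a joint passes its speed limit or range.

## Working session

There is one attempt and no reset: what is moved stays moved. The work goes in short steps, each a Python script; the robot and the scene stay as the last script left them, time stands still between calls to the robot, and variables do not carry over. Pictures are saved under pics/ and viewed, and the job is handed in when it is done.

```bash
mkdir -p pics; ls
python3 - <<'E'
from workcell import *
import cv2, numpy as np
for c in ["scene","side","wrist"]:
    im=read_camera(c); cv2.imwrite(f"pics/{c}0.png",im)
    print(c,camera_model(c))
    for n in ["window_press","window_bay","ribbed_press","ribbed_bay"]:
        try:
            print(n,[(round(m["score"],2),np.round(m["centre"]),int(m["pixels"].sum())) for m in masks_of(c,n)][:3])
        except Exception as e: print(n,e)
print(read_clock(),read_ee_pos(),read_eef_rot(),read_gripper_width())
E
```

```text
pics
scene {'vertical_fov': 47.33606120597196, 'cx': 320.48830166163566, 'cy': 196.9316838452371, 'world_from_camera': array([[-2.42891383e-01,  7.77306193e-01, -5.80343741e-01,
         1.30991027e+03],
       [ 9.69962790e-01,  2.02792203e-01, -1.34341017e-01,
         7.27765693e+00],
       [ 1.32650817e-02, -5.95542110e-01, -8.03214562e-01,
         1.11934475e+03],
       [ 0.00000000e+00,  0.00000000e+00,  0.00000000e+00,
         1.00000000e+00]])}
window_press [(0.57, array([374., 190.]), 2018)]
window_bay [(0.77, array([374., 189.]), 2342), (0.45, array([268., 174.]), 194), (0.42, array([380., 228.]), 626)]
ribbed_press [(0.88, array([325., 197.]), 2080), (0.74, array([420., 188.]), 21674), (0.68, array([372., 191.]), 2351)]
ribbed_bay [(0.85, array([322., 196.]), 2445)]
side {'vertical_fov': 57.20420163107748, 'cx': 316.57497948940943, 'cy': 191.55334979142933, 'world_from_camera': array([[ 8.69128143e-01, -2.72878035e-01,  4.12497089e-01,
         1.12714521e+02],
       [-4.94581216e-01, -4.75494714e-01,  7.27526081e-01,
        -8.96415445e+02],
       [-2.38570199e-03,
[... 341 characters left out ...]
0.84, array([321., 187.]), 1649)]
wrist {'vertical_fov': 65.70646984690485, 'cx': 320.7922028727812, 'cy': 197.87733782968414, 'T_tool_cam': array([[ 7.40411765e-05, -9.68731792e-01, -2.48110278e-01,
         6.90381311e+01],
       [ 9.99999997e-01,  7.02404248e-05,  2.41708798e-05,
         2.20319763e-01],
       [-5.98772839e-06, -2.48110279e-01,  9.68731794e-01,
        -2.07733460e+02],
       [ 0.00000000e+00,  0.00000000e+00,  0.00000000e+00,
         1.00000000e+00]])}
window_press []
window_bay []
ribbed_press [(0.46, array([ 32., 390.]), 173)]
ribbed_bay []
0.75 [203.59201136 590.92574933 175.61303393] [1.65122715e-01 9.86273029e-01 1.82137853e-05 6.21540106e-06] 91.72080464261535
```

View pics/scene0.png

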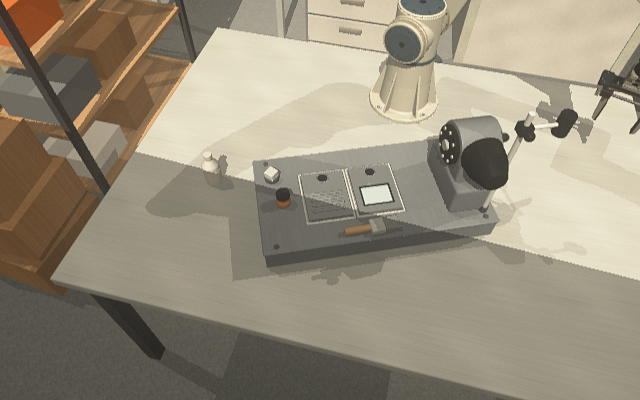

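View pics/side0.png

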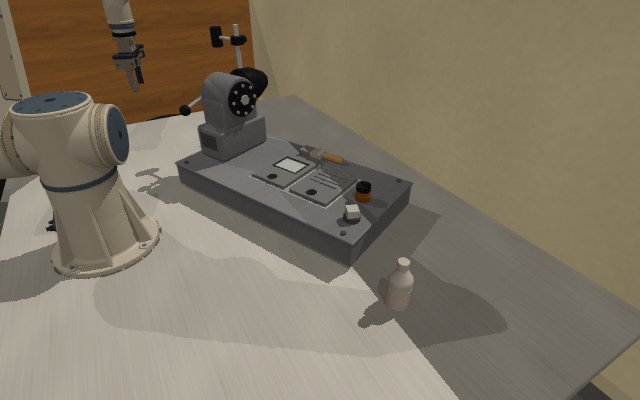

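View pics/wrist0.png

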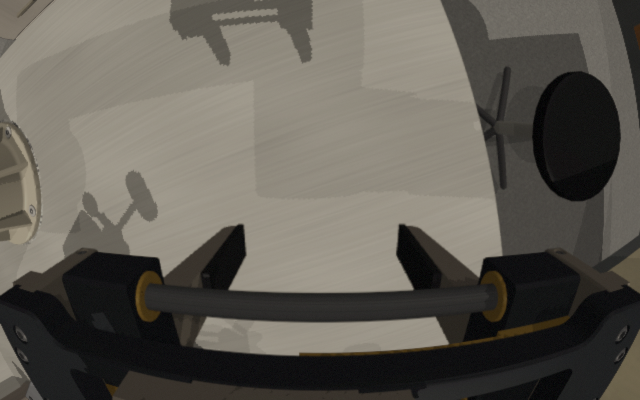

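Run:
```python
import cv2
a=cv2.imread("pics/scene0.png")[130:270,230:460];cv2.imwrite("pics/sc_z.png",cv2.resize(a,None,fx=3.4,fy=3.4,interpolation=3))
a=cv2.imread("pics/side0.png")[120:240,220:390];cv2.imwrite("pics/si_z.png",cv2.resize(a,None,fx=4,fy=4,interpolation=3))
```

```text
(no output)
```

View pics/sc_z.png

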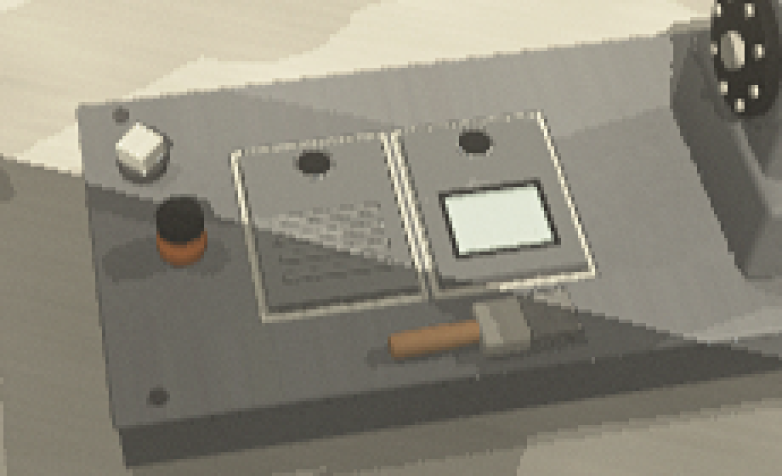

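View pics/si_z.png

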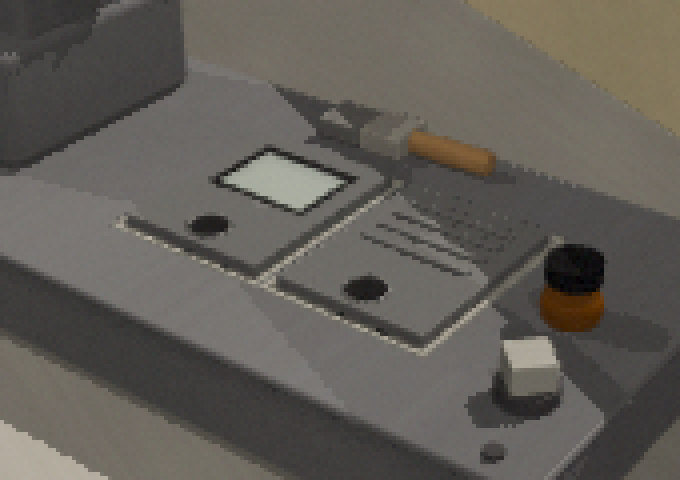

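In the scene view the window lid is the one nearer the pedestal, with its mark near pixel (369.5, 171.6); the ribbed lid's mark is near (322, 177.6). In the side view the marks are near (272, 176) for the window lid and (311, 192) for the ribbed lid. Next I refine these and project them onto z = 93.

```bash
cat > h.py <<'E'
import numpy as np, cv2
def f_of(m): return 200/np.tan(np.radians(m["vertical_fov"])/2)
def toplane(m,px,z):
    T=np.array(m["world_from_camera"]);f=f_of(m)
    d=T[:3,:3]@np.array([(px[0]-m["cx"])/f,(px[1]-m["cy"])/f,1]);o=T[:3,3]
    return o+d*(z-o[2])/d[2]
def dark(im,px,r=7,thr=None):
    g=cv2.cvtColor(im,cv2.COLOR_BGR2GRAY).astype(float)
    x0,y0=int(round(px[0])),int(round(px[1]))
    p=g[y0-r:y0+r+1,x0-r:x0+r+1]; bg=np.median(p)
    w=np.clip(bg*0.75-p,0,None)
    n,l=cv2.connectedComponents((w>0).astype(np.uint8)); w=w*(l==l[r,r])
    yy,xx=np.mgrid[-r:r+1,-r:r+1]
    return np.array([x0+(w*xx).sum()/w.sum(),y0+(w*yy).sum()/w.sum()])
E
python3 - <<'E'
from workcell import *
from h import *
for c,pts in {"scene":[(369.5,171.6),(322,177.6)],"side":[(272,176),(311,192)]}.items():
    im=cv2.imread(f"pics/{c}0.png");m=camera_model(c)
    P=[]
    for p in pts:
        q=dark(im,p); P.append(toplane(m,q,93)); print(c,q.round(1),P[-1].round(1))
    d=P[0]-P[1];print(np.linalg.norm(d),np.degrees(np.arctan2(d[1],d[0])))
# pane centre 
m=camera_model("scene")
for n,c in [("pane",((500/3.4)+230,(218/3.4)+130))]: print(n,toplane(m,c,94))
E
```

```text
scene [369.1 171.5] [442.5 -49.2  93. ]
scene [321.9 177.6] [ 499.7 -177.3   93. ]
140.31724432870303 114.03733748326103
side [271.9 175.9] [445.2 -52.3  93. ]
side [311.1 191.8] [ 502.2 -180.2   93. ]
139.99981457947445 113.99867720722558
pane [519.2780413  -12.43525706  94.        ]
```

Both cameras agree: spacing is 140 mm, machine yaw is 24°, and the press point is about (444, -51). I'll go over the pedestal at a height that clears it, with fingers shut, then check with the wrist camera.

```bash
cat >> h.py <<'E'
from scipy.spatial.transform import Rotation as R
a=np.radians(24)
X=np.array([-np.sin(a),np.cos(a),0]);Y=np.array([np.cos(a),np.sin(a),0]);Z=np.array([0,0,-1.])
Q=R.from_matrix(np.c_[X,Y,Z]).as_quat()
def wrist_plane(m,p,q,px,z):
    f=f_of(m);u=np.array([px[0]-m["cx"],px[1]-m["cy"]]);r=np.hypot(*u);t=r/f
    d=np.r_[np.sin(t)*u/max(r,1e-9),np.cos(t)]
    T=np.array(m["T_tool_cam"]);W=R.from_quat(q).as_matrix()
    o=p+W@T[:3,3];d=W@T[:3,:3]@d
    return o+d*(z-o[2])/d[2]
E
python3 - <<'E'
from workcell import *
from h import *
p=np.array(read_ee_pos());q0=read_eef_rot()
print(ik([444,-51,560],Q),ik([468,-106,210],Q))
gripper_close(5)
move_pose([p[0],p[1],560],q0); print(read_clock())
move_pose([455,-80,560],Q);print(read_clock(),read_ee_pos())
move_pose([468,-106,230],Q)
p,q=np.array(read_ee_pos()),np.array(read_eef_rot())
cv2.imwrite("pics/w1.png",read_camera("wrist"))
np.savez("w1.npz",p=p,q=q)
print(read_clock(),p,q,read_gripper_width(),read_force())
E
```

```text
[-1.17719969e-01 -7.24666644e-02  1.32771324e+00 -4.44089210e-16
  1.88634607e+00 -5.36598990e-01] [-2.25863594e-01  8.86521166e-02  1.89397512e+00 -4.44089210e-16
  1.15896541e+00 -6.44742615e-01]
3.525
6.0667 [455.2103349  -79.48227667 559.93862887]
7.375 [ 469.15112994 -106.11020942  231.2219934 ] [5.44555556e-01 8.38724111e-01 3.77640221e-04 9.84507163e-04] 0.5461604323697844 [ 1.2299686  -0.09800554  0.28530199]
```

View pics/w1.png

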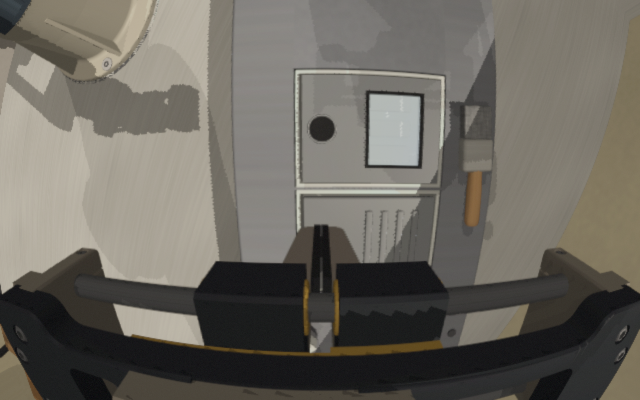

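The wrist view shows the window lid clear of obstacles. Its mark is at about (321.5, 129), the pane at (395, 129), and the ribbed lid is partly behind the fingers.

Run:
```python
from workcell import *
from h import *
d=np.load("w1.npz");im=cv2.imread("pics/w1.png");m=camera_model("wrist")
px=dark(im,(321.5,129),r=22);print(px,wrist_plane(m,d["p"],d["q"],px,93))
p=wrist_plane(m,d["p"],d["q"],(394.5,129),93);print(p)
print(read_ee_pos(),read_clock())
```

```text
[321.57635237 128.39799029] [446.16286023 -50.61862777  93.        ]
[521.06735178 -16.37333394  93.        ]
[ 469.25939347 -106.14819244  231.35825108] 7.375
```

Run:
```python
from workcell import *
from h import *
x,y=445.0,-50.8
move_pose([x,y,150],Q)
movel([x,y,101],vel=80)
dwell(0.3)
p=np.array(read_ee_pos());f=np.array(read_force());print(p,f,read_clock())
ex,ey=x-p[0],y-p[1]
hit=movel([x+ex,y+ey,86.5],vel=8,until_force=7)
p=np.array(read_ee_pos());print(hit,p,np.array(read_force())-f,read_clock())
movel([p[0],p[1],200],vel=90)
dwell(0.6)
print(read_ee_pos(),read_force(),read_clock())
for c in ["scene","side","wrist"]: cv2.imwrite(f"pics/{c}2.png",read_camera(c))
a=cv2.imread("pics/side2.png")[120:240,220:390]
b=cv2.imread("pics/wrist2.png")
cv2.imwrite("pics/z2.png",np.vstack([cv2.resize(a,(425,300),interpolation=3),cv2.resize(b,(425,266))]))
```

```text
[445.28065009 -50.81157481 101.35628167] [-0.06101358  0.19197095 -0.17226667] 8.9167
False [444.75357702 -50.78595362  86.52393994] [-0.69646608  0.7358209   0.2068428 ] 10.8833
[444.76204369 -50.80845345 200.00237729] [-0.47973372  0.69277962 -0.73304951] 12.8917
```

View pics/z2.png

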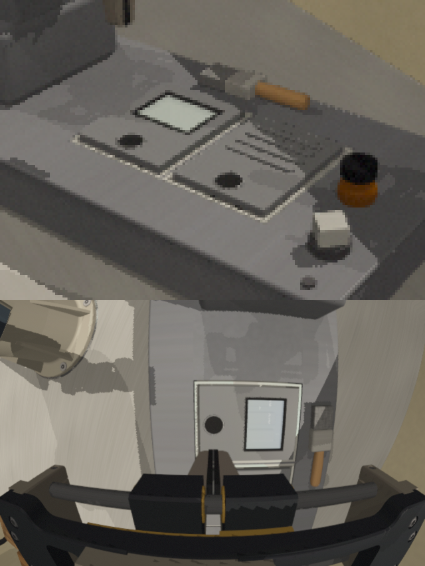

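The lid is still shut, and the force showed no contact at z = 86.5. I'll check the height by triangulating.

```bash
python3 - <<'E'
from workcell import *
from h import *
p=np.array(read_ee_pos());q=np.array(read_eef_rot())
im=cv2.imread("pics/wrist2.png");m=camera_model("wrist")
px=dark(im,(321,188),r=24);print("wrist",px,wrist_plane(m,p,q,px,93),wrist_plane(m,p,q,px,73), wrist_plane(m,p,q,px,144))
for c,pt in {"scene":(369.1,171.5),"side":(272,176)}.items():
    im=cv2.imread(f"pics/{c}2.png");mm=camera_model(c)
    k=dark(im,pt);print(c,k,toplane(mm,k,93),toplane(mm,k,73))
print(p,q)
T=np.array(m["T_tool_cam"]);f=f_of(m)
for t in [(0,0,0),(0,0,107)]:
    v=T[:3,:3].T@(np.array(t)-T[:3,3]);r=np.hypot(v[0],v[1]);th=np.arctan2(r,v[2])
    print(t,m["cx"]+f*th*v[0]/r,m["cy"]+f*th*v[1]/r)
E
python3 - <<'E'
import cv2
import numpy as np
a=cv2.imread("pics/scene2.png")[60:260,250:450]
b=cv2.imread("pics/side2.png")[20:220,200:400]
cv2.imwrite("pics/z3.png",cv2.resize(np.hstack([a,b]),(800,400),interpolation=3))
E
```

```text
wrist [321.52427082 187.59737842] [445.9901625  -50.49529828  93.        ] [447.82888778 -54.51945182  73.        ] [441.30141306 -40.23370675 144.        ]
scene [369.1447679  171.42073171] [442.22873736 -49.14755815  93.        ] [425.32054869 -50.24709541  73.        ]
side [271.86565604 175.87297439] [445.1355365  -52.21909049  93.        ] [457.56167695 -20.66241397  73.        ]
[444.74740999 -50.79728759 200.02000277] [5.44646174e-01 8.38665931e-01 4.98086136e-07 2.03757949e-05]
(0, 0, 0) 320.04684794921064 220.02551357312853
(0, 0, 107) 320.31756348739754 187.38933535201448
```

View pics/wrist2.png

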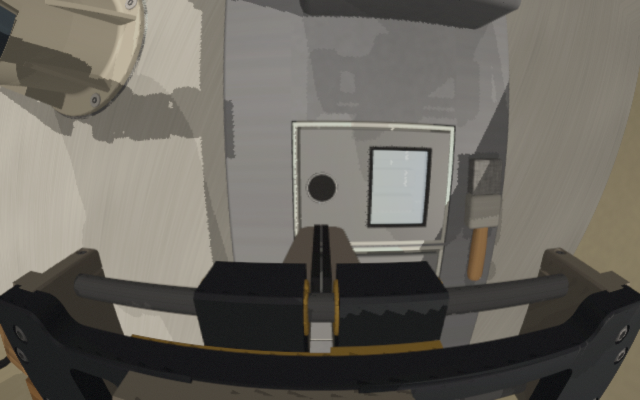

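View pics/z3.png

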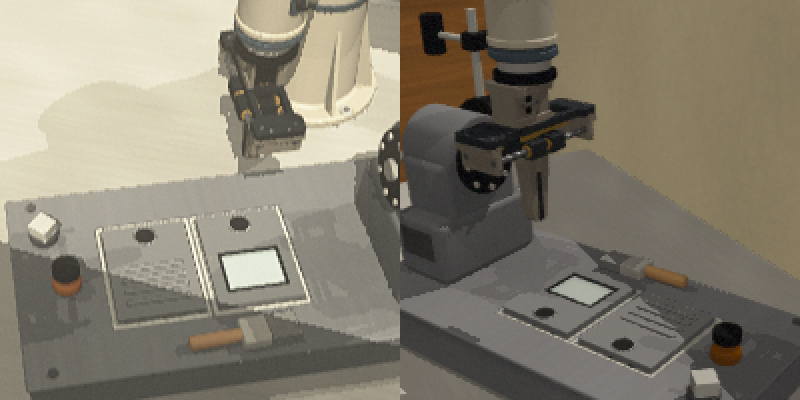

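Run:
```python
from workcell import *
from h import *
for c in ["scene","side"]:
    m=camera_model(c);T=np.linalg.inv(np.array(m["world_from_camera"]));f=f_of(m)
    for z in (200,210):
        v=T@np.array([444.75,-50.8,z,1]);print(c,z,m["cx"]+f*v[0]/v[2],m["cy"]+f*v[1]/v[2])
a=cv2.imread("pics/scene2.png")[110:170,350:410]
b=cv2.imread("pics/side2.png")[85:145,240:300]
o=np.hstack([cv2.resize(k,(400,400),interpolation=0) for k in(a,b)]).astype(float)
cv2.imwrite("pics/z4.png",np.clip(o*1.6,0,255).astype(np.uint8))
print(read_gripper_width())
```

```text
scene 200 372.25211793671974 146.93997647592002
scene 210 372.6361435047884 144.42522489609667
side 200 268.7672707120284 141.4817689561664
side 210 268.491278102337 138.07614846350688
0.43162532918694185
```

View pics/z4.png

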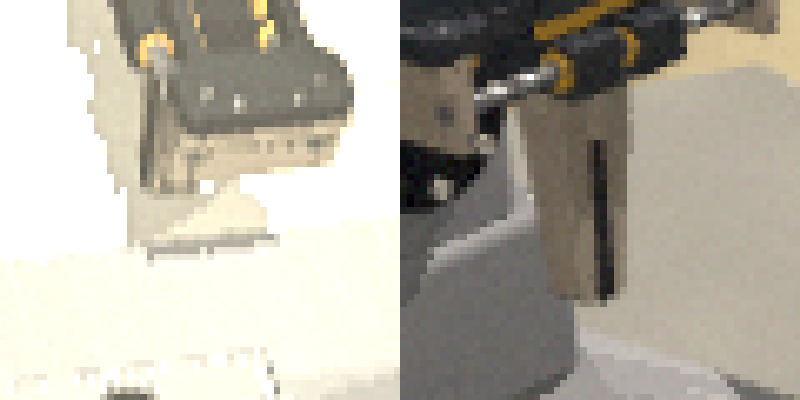

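Run:
```python
from workcell import *
from h import *
m=camera_model("wrist");T=np.array(m["T_tool_cam"]);f=f_of(m)
for t in [(x,0,z) for x in(-10,0,10) for z in (0,-10,-20,-33)]:
    v=T[:3,:3].T@(np.array(t)-T[:3,3]);r=np.hypot(v[0],v[1]);th=np.arctan2(r,v[2])
    print(t,round(m["cy"]+f*th*v[1]/r,1))
print(read_joint_pos(), read_ee_pos(), read_clock())
print(read_gripper_width())
for c in ["scene","side","wrist"]:
    im=read_camera(c);cv2.imwrite(f"pics/{c}3.png",im)
w=cv2.imread("pics/wrist3.png")[200:300,260:380]
s=cv2.imread("pics/scene3.png")[90:190,330:450]
cv2.imwrite("pics/z5.png",np.hstack([cv2.resize(k,(400,333),interpolation=2) for k in (w,s)]))
```

```text
(-10, 0, 0) 233.2
(-10, 0, -10) 238.4
(-10, 0, -20) 244.1
(-10, 0, -33) 252.3
(0, 0, 0) 220.0
(0, 0, -10) 224.7
(0, 0, -20) 229.8
(0, 0, -33) 237.3
(10, 0, 0) 206.4
(10, 0, -10) 210.5
(10, 0, -20) 215.1
(10, 0, -33) 221.7
[-1.17058880e-01  4.42085354e-02  1.96577600e+00 -1.89580855e-05
  1.13157114e+00 -5.35912813e-01] [444.74740999 -50.79728759 200.02000277] 13.0417
0.43162532918694185
```

View pics/z5.png

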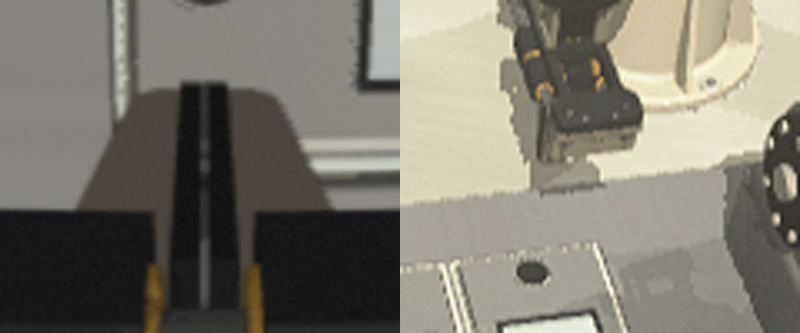

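View pics/side3.png

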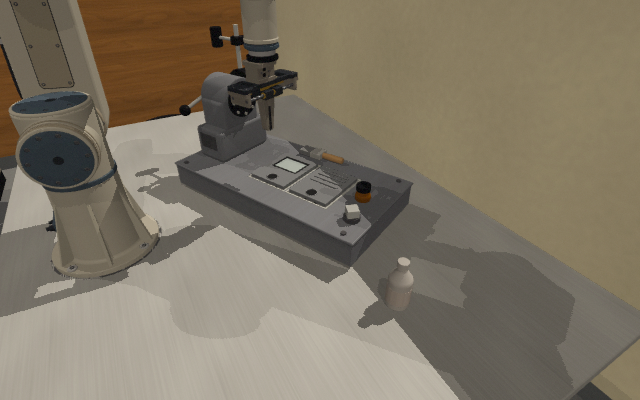

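The side view puts the fingertips about 33 mm above the nominal TCP: row 130 seen against 141.5 expected. The wrist view agrees, and so does the lack of contact at 86.5. So the real tips end short of the TCP, and contact should come at a TCP height of about 60. I'll find it by force rather than trusting the TCP.

Run:
```python
from workcell import *
from h import *
x,y=444.9,-50.8
movel([x,y,86],vel=120)
dwell(0.2)
f0=np.array(read_force())
hit=movel([x,y,48],vel=10,until_force=1.8)
p=np.array(read_ee_pos());f=np.array(read_force())-f0
print(hit,p,f,read_clock())
```

```text
True [444.91255279 -50.79790164  53.86211827] [-0.81397986 -0.41904152  1.97433013] 17.2583
```

Run:
```python
from workcell import *
from h import *
cv2.imwrite("pics/wrist4.png",read_camera("wrist"));cv2.imwrite("pics/side4.png",read_camera("side"))
p=np.array(read_ee_pos());x,y=p[:2]
hit=movel([x,y,48.6],vel=5,until_force=5)
print(hit,read_ee_pos(),read_force(),read_clock())
movel([x,y,75],vel=50);print(read_force())
movel([x,y,160],vel=110)
print(read_clock(),read_force())
for c in ["scene","side","wrist"]: cv2.imwrite(f"pics/{c}5.png",read_camera(c))
a=cv2.imread("pics/side5.png")[120:240,220:390]
c=cv2.imread("pics/side4.png")[120:240,220:390]
b=cv2.imread("pics/wrist5.png")
cv2.imwrite("pics/z6.png",np.vstack([np.hstack([cv2.resize(k,(400,283),interpolation=3) for k in (c,a)]),np.hstack([cv2.resize(b,(400,250)),cv2.resize(cv2.imread("pics/scene5.png")[130:270,230:454],(400,250))])]))
```

```text
True [444.84256347 -50.86296752  49.69610465] [-1.36106799  0.15852632  6.65068746] 18.15
[-0.54826466 -0.45561099  1.34377862]
19.725 [0.23897413 0.25559488 0.17330268]
```

View pics/z6.png

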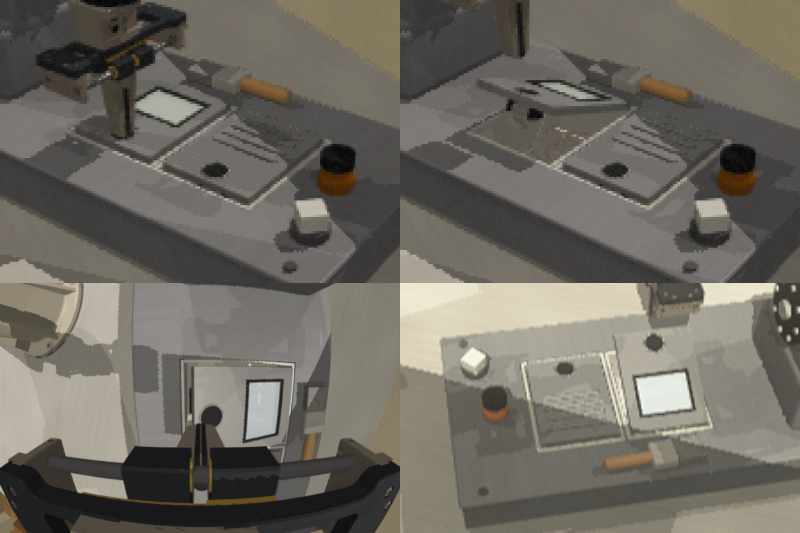

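The lid is up and ajar, the ribbed lid is shut, and the loose things haven't moved. I'll raise clear, do a last check and hand in.

Run:
```python
from workcell import *
from h import *
p=np.array(read_ee_pos());movel([p[0],p[1],250],vel=120);dwell(0.5)
cv2.imwrite("pics/side6.png",read_camera("side"));cv2.imwrite("pics/scene6.png",read_camera("scene"));cv2.imwrite("pics/wrist6.png",read_camera("wrist"))
print(read_clock(),read_ee_pos(),read_force())
close_job()
a=cv2.imread("pics/side6.png")[120:240,220:390];b=cv2.imread("pics/scene6.png")[130:250,230:400]
cv2.imwrite("pics/z7.png",np.hstack([cv2.resize(k,(400,283),interpolation=3) for k in (a,b)]))
```

```text
21.425 [444.34095138 -50.73134147 249.98313632] [-0.27299835 -0.17570311  0.04423158]
the job is handed in; nothing more can be done
```

View pics/z7.png

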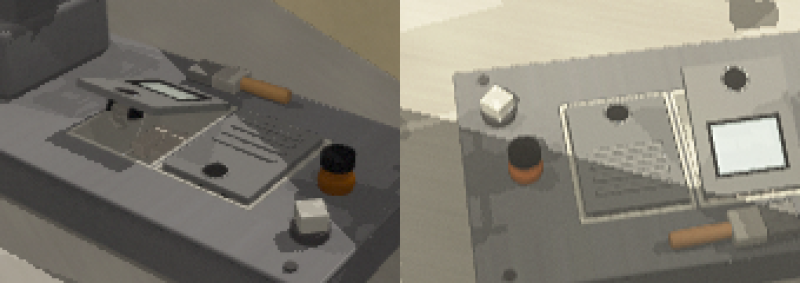

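The windowed bay is open and its lid is standing ajar on its own spring. I pressed the mark at about (445, -51) with the fingers shut, let the catch go at about 6.7 N, drew back and handed in at 21.4 s.

- **Final checks:** In the last side and scene pictures the ribbed lid is shut. The brush, chuck and pot look unmoved. The bottle was outside the cropped pictures I viewed at the end, so I did not check it then; the arm did not go near it. The force on the tool was about zero, with the arm well clear. I judged the lid angle by eye and did not measure it.
- **First press missed:** My first descent, to a TCP height of 86.5 mm, touched nothing. The real fingertips end roughly 35–39 mm short of the stated TCP; the side and wrist pictures and then the force contact at TCP height 53.9 mm all showed this. I found the lid by force for the second press, which worked.

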